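Lock a rack-tray coupling with a spring pin

ROBOT

A 6-joint arm with a two-finger parallel gripper is mounted at the origin on the work surface. World frame = base frame: x ahead of the robot, y to its left, z up, the work surface at z = 0. Lengths are in mm, angles in rad, forces in N, time in s.
With the tool pointing down it reaches from about 350 to 975 mm from the base axis. Payload 7.1 kg.
Tool frame: the origin (TCP) lies at the very end of the fingers, on their centre line; the grasp point (between the pads) lies 19 mm behind it; z points along the fingers, y is the direction in which the jaws open and shut (so a half turn about z gives the same grasp; the last joint's range is limited). The gripper opens to 88 mm and grips with 3 to 60 N. Pads are 20 mm wide; open, the fingers measure 115 mm over their backs; the gripper's body (75 mm by 178 mm) begins 61 mm behind the grasp point.
Start: joints at [1.181, 0.423, 1.63, -0, 1.089, -0.019], TCP at [226.443, 582.519, 222.675] pointing down, gripper open.
Joint ranges: [-3, 3], [-0.9, 2.11], [0.09, 2.58], [-1.31, 4.45], [0.11, 2.69], [-2.54, 2.54]. Speed limits (rad/s): [2.39, 2.39, 3.01, 3.14, 3.14, 3.14].

INTERFACE

Orientations are given as a rotation vector (axis times angle).
In Python, from workcell import monitor, vision, order, find_in, regions_of, place_of gives the robot as it stands. The module is installed in compiled form; this text tells all that it offers.
- The arm moves only by the tool carry_out, never from a script. Its argument "targets" is a list of rows, each a list of 3 entries, a list of its own where there are three numbers: the turn, a rotation vector about the world's x, y, z in degrees, then the shift along the world's x, y, z in mm, then the finger opening in mm, from 0 to 87.8. In form: [[[rx, ry, rz], [x, y, z], hand], ...]. A call has 1 to 10 rows; each row is the pose to reach, as a shift and turn from the pose commanded when the call began; what a row does not reach only later rows make up. A row lasts 1/12 s, in which the tool goes at most 41.7 mm and 7.16 degrees, less where a joint would pass 70% of its speed; a pose out of reach is approached as far as the arm can. A call with a gripper value outside its range is refused whole. The fingers move at their own pace and stop on an object; the grip force is fixed at half the most. Time passes only in rows, so rows that repeat a pose let the fingers close. It gives the time, the measured TCP pose, the force and the opening at its end, in the units of the state.
- monitor.get_obs(): the state, without advancing time (a new reading comes with each control period).
- vision.get_image(name): name is "side" or "top" or "wrist"; returns the picture (480x640x3 uint8, red, green, blue); there is no depth.
- vision.camera_model(name): a dict with "K" (3x3 intrinsics, pixels), "rvec" (rotation vector, rad) and "tvec" (3), from world to camera coordinates, as OpenCV has them. Camera axes: x right, y down, z forward; pixel columns grow to the right and rows downward; lengths in mm; the calibration is good to about 2 mm. A picture is of the moment at which its call begins: read the wrist's pose just before it. camera_model takes no time and is no camera call; for the wrist camera it gives the pose at the moment of the call.
- order.close_job(): hands the job in, once; it reports no verdict.
Trained networks look in the newest picture that a camera, given by its name, has taken for a name from the list of things; names that differ only in an ending like _2 or _b are one class to them, and where a whole thing is asked for, a point or a joint stands for the part that bears it (a point fixed in the world has none). Each returns a list of dicts, best first, with "confidence" (0 to 1); they miss things now and then, are a little off and sometimes report something else, mostly with a low value. They report only what shows in the picture. A call takes as long as a camera call. They do not tell look-alikes from the thing itself.
- find_in(query, camera): "point" ([x, y, z] in mm, in the coordinates of the camera as it stood for that picture, good to about 4 mm: the middle of the surface that is visible of it).
- regions_of(query, camera): "mask" (480x640 bool, what is visible of it).
- place_of(query, camera): "point" ([x, y, z] in mm, in the coordinates of the camera as it stood for that picture, good to about 4 mm: a listed point, or the origin of a listed thing).
The state is a dict: "t": time; "qpos": joint angles; "qvel": joint speeds; "joint_torque": joint torques, N m; "ee_pos": TCP position; "orientation": TCP orientation; "ft_force": force on the tool from outside, world axes, zero at the start; "moment": the same for the moment, N m; "width": finger opening in mm.
Only numpy, scipy, OpenCV 4.12 (cv2) and the standard library are available. Lean on these libraries where they do the work, as an engineer would, in place of code of your own. Each camera call takes 0.05 s, during which the arm holds its last target.

TASK

The hitch pin of the sample-rack tray's coupling has no retainer: draw the red-gripped spring pin up out of its holder, feel its straight leg into the cross hole near the hitch pin's free end, with the wire bow to one side of the hitch pin, and push it down until the bow snaps over and the grip sits on the hitch pin. Push gently (never more than about 20 N on the coupling), then let go; leave the blue-gripped spring pin and everything else on the bench where they are.

Things in the scene. Friction and masses are not known exactly. Their poses are not given: they have to be found in the camera images.
- red_grip (a point): Centre (half-way up) of the red grip of the loose red spring pin (80 g), standing leg down in its holder. Grip: 16 mm thick along x, 26 wide along y, 46 high; underside 23 mm below this point. z up along the leg, x towards its wire bow, y along the bow's cross bar. Close the fingers on the two x faces; the lowest 5 mm of the grip belong to the bow's roots: keep the fingertips above that.
- red_tip (a point): Tip of the red spring pin's straight steel leg: 5 mm in diameter, 50 mm long, on the grip's centre line straight down from its underside; the last 2 mm taper to 4 mm diameter. This point is 73 mm below the grip's centre; same axes as the grip.
- red_clip: The red spring pin; origin at the centre of its grip's underside. Its brass wire bow hangs on the +x side: two 3.6 mm wires at y = -9 and +9 mm, 18 mm out at their widest, kinked in to a cross bar 20.6 mm below the underside (bar's axis 8.5 mm from the leg's axis), then flared out again to their ends 34 mm below the underside.
- red_clip_bow (a joint): How far the bow is bent away from the leg, rad: 0 relaxed, about 0.1 to 0.17 as its cross bar passes the widest part of the hitch pin, near 0 again once snapped over. Spring of 1.5 N m/rad about its root: passing takes a downward push of about 4 to 10 N, felt over some 15 mm of travel; it falls as the bow snaps, 2 to 8 mm before home. A sharp rise after that is the grip sitting on the hitch pin.
- red_park (a point): Centre of the top of the red spring pin's fixed holder: a grey square tube, 12 mm outside, 8 mm inside, 58 mm above the table, on a white foot of 90 by 70 mm. The grip's underside rests on it, the leg hangs inside with 1.5 mm play; draw it straight up by 55 mm. x points to the bow's side, z up.
- coupling: Fixed coupling of the sample-rack tray, counted with the hitch pin it carries; origin on the table, same axes as point pin_place, which lies 12 mm towards -y and 70 mm up from it. From this origin: aluminium cheeks (80 mm high) end at y = -25 mm; the tray with front wall and racks of capped tubes (92 mm high) spans x = 82 to 235 mm, y = -98 to +2 mm. Over 55 mm of free space under the free end.
- pin_place (a point): On the axis of the level steel hitch pin (22 mm diameter; axis 70, top 81 mm above table), where its vertical, 7 mm wide through hole would be were the pin drawn right in. y along the pin to its free end, x across, z up. Unmeasured end play: the hole lies 2 to 22 mm from here along +y (exact in x; 16 mm short of the free end): find it by feel or eye. Home: leg's tip 39 mm lower than this, bow on the +x or -x side.
- blue_grip (a point): Centre of the grip of the other spring pin (blue grip of the same size, thicker leg of 8 mm that does not fit the hole), standing upright in its own like holder; not to be moved.
- blue_park: Fixed holder of the blue spring pin, like the red one (58 mm high); origin under the centre of its foot on the table.
- reagent: Loose amber bottle, 60 mm diameter, 120 mm high, origin under its centre; a bystander.
- wash: Loose white jar with blue cap, 64 mm diameter, 100 mm high, origin under its centre; a bystander.
- driver: Loose screwdriver lying on the bench; a bystander.
- cups: Loose clear tray with compartments, 100 by 140 by 40 mm, origin under its centre; a bystander.
- beaker: Loose glass beaker, 70 mm diameter, 80 mm high, origin under its centre; a bystander.
- tips: Loose green box, 120 by 85 by 50 mm, origin under its centre; a bystander.
Things that resemble listed ones, but are neither listed nor needed, are in the scene too. What is shaped like the red_clip but white is not meant.

How it is judged (in metres and radians):
On the way, in this order (a step that is already met when the one before it is completed fails the run):
1. the red spring pin is drawn clear of its holder (z of red_tip in the frame of red_park above 0.002 m), for 0.1 s.
2. its leg has entered the cross hole (x of red_tip in the frame of pin_place between -0.006 and 0.006 m and y of red_tip in the frame of pin_place between -0.002 and 0.026 m and z of red_tip in the frame of pin_place between -0.045 and 0.004 m), for 0.05 s.
At the end, for the whole second after the job is handed in: Red spring pin at rest, released, upright (0.12 rad) through the cross hole (tip within 6 mm across, -2 to +26 mm along from pin_place), its tip 36 mm or more below the hitch pin's axis (grip seated within 3 mm), bow square to the hitch pin (0.25 rad) and snapped over (below 0.06 rad) (x of red_tip in the frame of pin_place between -0.006 and 0.006 m and y of red_tip in the frame of pin_place between -0.002 and 0.026 m and z of red_tip in the frame of pin_place between -0.045 and -0.036 m and angle between the z axis of red_grip and the z axis of pin_place, either way round below 0.12 rad and angle between the x axis of red_grip and the x axis of pin_place, either way round below 0.25 rad and value of joint red_clip_bow below 0.06 rad and linear speed of red_clip below 0.02 m/s and contact force between the fingers and red_clip below 0.05 N); the robot touches nothing.
It fails at once if the red spring pin presses on the coupling with more than 30 N in all (its push and the pinch of its bow together) (contact force between red_clip and coupling above 30 N).
It fails at once if the robot itself presses on the coupling with more than 25 N (contact force between any of the arm, the fingers and coupling above 25 N).
It fails at once if the blue spring pin is moved by more than 10 mm (distance of blue_grip from where it was at the start of the episode above 0.01 m).
It fails at once if a bystander is moved by more than 20 mm (distance of any of reagent, wash, driver, cups, beaker, tips from where it was at the start of the episode above 0.02 m).
It also fails if it takes over 67 s, if anything falls off the work surface, if the arm or the gripper's body presses on something with over 40 N, if the wrist force passes 120 N, or if a joint passes its speed limit or range.

## Working session

There is one attempt and no reset: what is moved stays moved. The work goes in short steps, Python scripts to look and compute and a tool call to move; the robot and the scene stay as the last step left them, time stands still between calls to the robot, and variables do not carry over. Pictures are saved under pics/ and viewed, and the job is handed in when it is done.

Besides the shell and the picture viewer there is one more tool, called after ">>>" as name(argument=value, ...) on one line, values as JSON. carry_out: Moves the arm, as the interface text tells. Its arguments: {"type":"object","properties":{"targets":{"type":"array","items":{"type":"array"}}},"required":["targets"]}

```bash
mkdir -p pics; ls
cat > h.py <<'E'
import numpy as np, cv2
from workcell import monitor, vision, order, find_in, regions_of, place_of
def cam(n):
    m=vision.camera_model(n); R=cv2.Rodrigues(np.array(m["rvec"],float))[0]; return np.array(m["K"]),R,np.array(m["tvec"],float).ravel()
def w(n,p):
    K,R,t=cam(n); return R.T@(np.array(p)-t)
def proj(n,P):
    K,R,t=cam(n); q=K@(R@np.array(P,float)+t); return q[:2]/q[2]
def snap(n,f=None):
    im=vision.get_image(n)
    if f: cv2.imwrite(f,cv2.cvtColor(im,cv2.COLOR_RGB2BGR))
    return im
E
python3 - <<'E'
from h import *
for n in("side","top","wrist"):
    snap(n,f"pics/{n}0.png"); K,R,t=cam(n); print(n,K[0,0],(-R.T@t).round(),R[2].round(2))
for n in("side","top","wrist"):
  for q in("red_grip","red_park","pin_place","blue_grip","coupling"):
    try:
      for r in place_of(q,n)[:4]: print(n,q,round(r["confidence"],2),w(n,r["point"]).round(1),proj(n,w(n,r["point"])).round())
    except Exception as e: print(n,q,e)
print(monitor.get_obs())
E
```

```text
pics
side 587.7293277423555 [ 451. 1064.  953.] [ 0.06 -0.78 -0.62]
top 467.077154563082 [ 411.  -26. 1238.] [ 0.09  0.02 -1.  ]
wrist 397.97347511452153 [148. 613. 385.] [ 0.28 -0.11 -0.95]
side red_grip 0.7 [432.1 285.4  10.6] [356. 370.]
side red_grip 0.7 [471.  423.2  13.4] [332. 426.]
side red_grip 0.62 [436.9 135.1  13.3] [357. 316.]
side red_grip 0.58 [311.8 150.5  12.7] [414. 325.]
side red_park 0.57 [570.  274.3  55.2] [289. 346.]
side pin_place 0.88 [ 507.9 -163.4   69.6] [335. 215.]
side blue_grip 0.76 [573.3 107.6  85.5] [297. 279.]
side coupling 0.95 [ 510.3 -148.6   -2.2] [333. 241.]
top red_grip 0.69 [435.2 131.5  10.5] [265. 266.]
top red_grip 0.65 [562.  272.8  83.1] [206. 215.]
top red_grip 0.61 [428.4 284.8  16. ] [206. 269.]
top red_grip 0.57 [463.5 424.5  11. ] [155. 255.]
top red_park 0.9 [563.4 275.2  57.5] [207. 216.]
top pin_place 0.74 [ 506.5 -163.7   67. ] [380. 238.]
top blue_grip 0.74 [ 5.13e+02 -1.46e+02  4.00e-01] [370. 237.]
top blue_grip 0.5 [570.7 109.4  78.5] [271. 212.]
top coupling 0.75 [ 5.122e+02 -1.463e+02  4.000e-01] [370. 238.]
wrist red_grip 0.63 [467.9 427.5  14.8] [269. 430.]
{'t': 0.9, 'qpos': array([ 1.18098267e+00,  4.23059940e-01,  1.62990072e+00, -1.74981068e-05,
        1.08864368e+00, -1.90095910e-02]), 'qvel': array([ 1.46386956e-03, -5.03444549e-04, -1.11076080e-04,  4.51582509e-04,
        5.28951943e-05,  3.72683311e-04]), 'joint_torque': array([ 1.02870986e-04, -5.44545615e+01, -2.74050504e+01,  6.45585288e-02,
        1.65467098e-02, -4.50040295e-05]), 'ee_pos': array([226.45406171, 582.50342025, 222.69980824]), 'orientation': array([ 5.79111613e-01,  3.08774249e+00, -2.29301089e-05]), 'ft_force': array([0.01599693, 0.91726963, 0.3827292 ]), 'moment': array([-0.03945587, -0.05177568, -0.02072992]), 'width': 87.85932070459097}
```

View pics/side0.png

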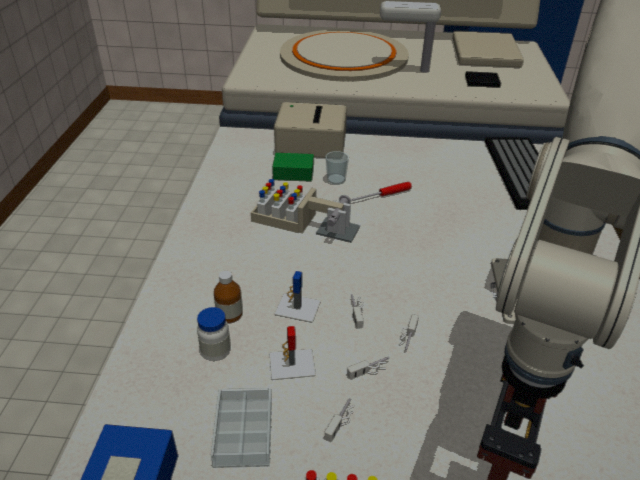

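View pics/top0.png

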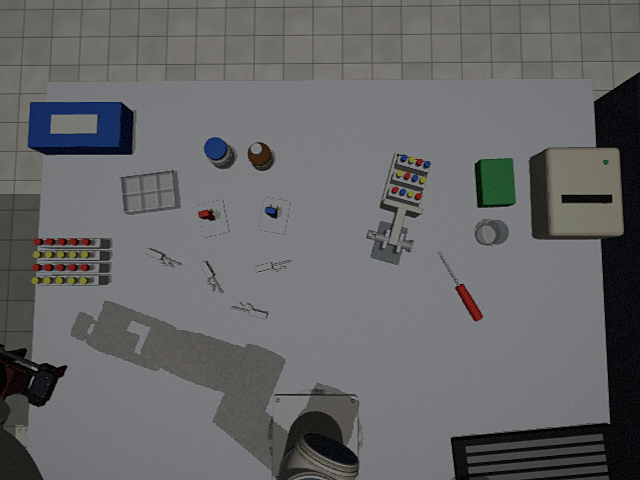

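Run:
```python
import cv2
s=cv2.imread('pics/side0.png');t=cv2.imread('pics/top0.png')
a=cv2.resize(s[270:390,230:340],None,fx=3.6,fy=4,interpolation=cv2.INTER_CUBIC)
b=cv2.resize(t[180:260,170:310],None,fx=4,fy=4,interpolation=cv2.INTER_CUBIC)
cv2.imwrite('pics/c1.png',a);cv2.imwrite('pics/c2.png',b)
cv2.imwrite('pics/c3.png',cv2.resize(s[170:270,260:400],None,fx=5,fy=5,interpolation=cv2.INTER_CUBIC))
cv2.imwrite('pics/c4.png',cv2.resize(t[180:300,310:450],None,fx=5,fy=5,interpolation=cv2.INTER_CUBIC))
```

```text
(no output)
```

View pics/c1.png

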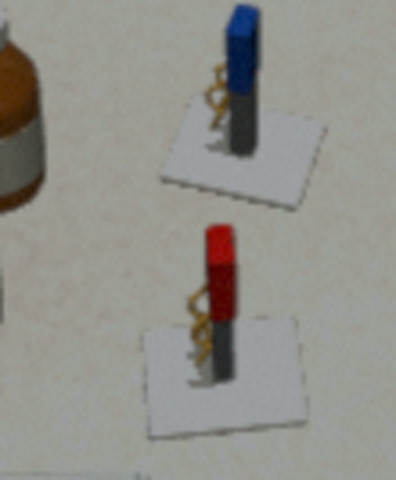

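View pics/c2.png

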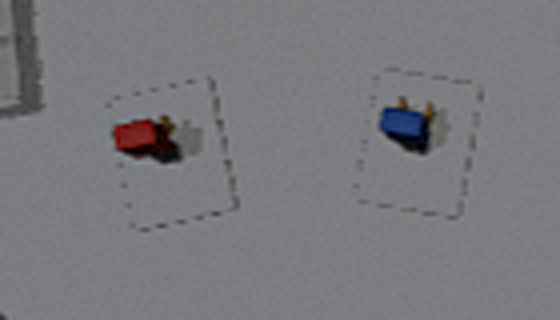

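View pics/c3.png

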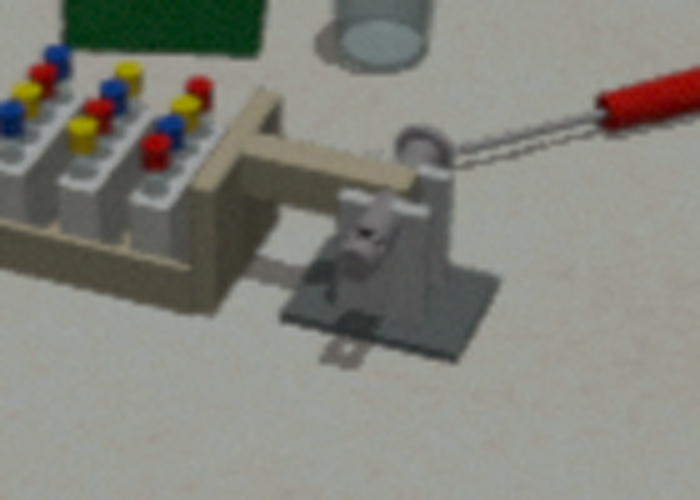

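View pics/c4.png

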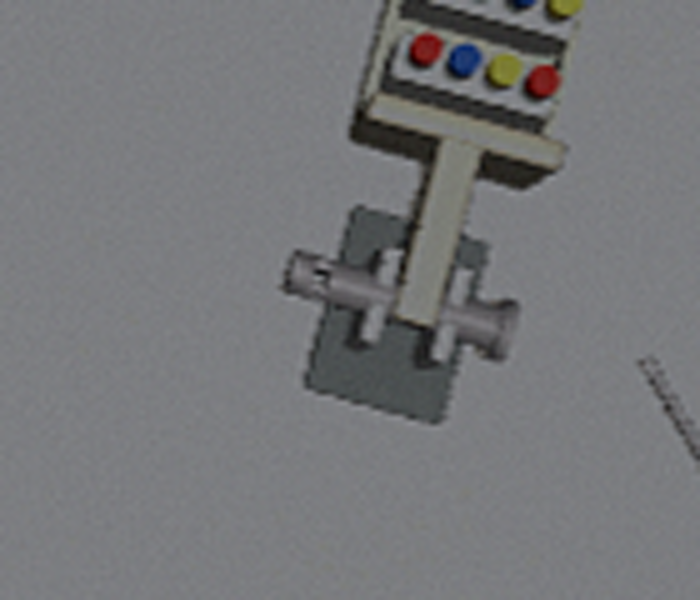

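The red-gripped pin stands at side (291,340) and top (207,216). The white look-alikes lie flat at top (163,258), (212,277), (273,266) and (250,310), and the blue one stands at top (271,211). In both crops only the pin at about (563,275) has a red grip and stands upright in a holder, so that is the one. Its bow points to about +x. A hole is visible near the free end of the hitch pin at top (374,234).

I'll move above the red pin and look with the wrist camera.

>>> carry_out(targets=[[[0,0,-58],[334,-308,0],87],[[0,0,-58],[334,-308,0],87],[[0,0,-58],[334,-308,0],87],[[0,0,-58],[334,-308,0],87],[[0,0,-58],[334,-308,0],87],[[0,0,-58],[334,-308,0],87],[[0,0,-58],[334,-308,0],87],[[0,0,-58],[334,-308,0],87],[[0,0,-58],[334,-308,0],87],[[0,0,-58],[334,-308,0],87]])

```text
t: 1.73
ee_pos: [534.1, 298.4, 222.9]
orientation: [2.005, 2.419, 0.001]
ft_force: [0.9, -0.2, -0.2]
width: 87.0
```

Run:
```python
from h import *
snap("wrist","pics/w1.png"); o=monitor.get_obs(); print(o["ee_pos"].round(1),o["orientation"].round(4))
for q in("red_grip","red_tip","red_clip","red_park"):
  for r in place_of(q,"wrist")[:3]: p=w("wrist",r["point"]);print(q,round(r["confidence"],2),p.round(1),proj("wrist",p).round())
```

```text
[539.3 294.  223.1] [2.0053e+00 2.4133e+00 2.2000e-03]
red_grip 0.87 [318.7 147.2   9.9] [ 86. 293.]
red_grip 0.82 [570.8 270.5  81. ] [353. 249.]
red_grip 0.82 [429.2 280.8  11.4] [204. 188.]
red_tip 0.93 [563.9 276.4   7.6] [343. 218.]
red_tip 0.88 [367.2 242.9  13. ] [138. 217.]
red_tip 0.87 [439.4 357.8  15.2] [225. 110.]
red_clip 0.89 [560.4 274.3  58. ] [344. 238.]
red_clip 0.79 [463.  405.3  11.1] [261.  61.]
red_clip 0.66 [409.  272.9  10.9] [186. 196.]
red_park 0.94 [560.6 276.1  60.7] [345. 238.]
```

View pics/w1.png

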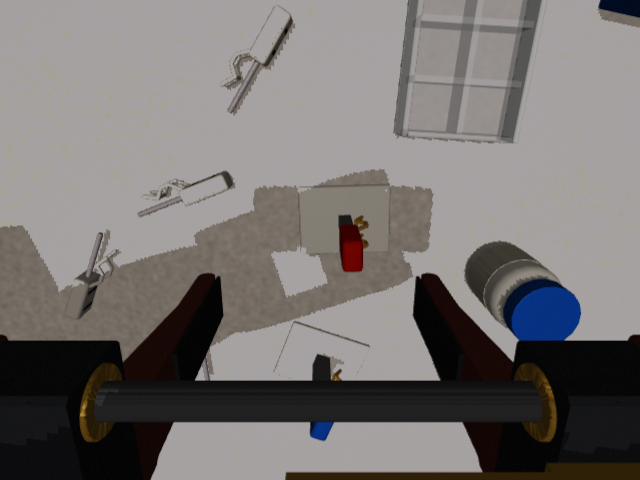

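The red grip with its bow to the right (+x) is at wrist (351,248). I'll fit its box model to the red pixels.

```bash
cat >> h.py <<'E'
from scipy.optimize import minimize
def fitbox(n,mask,x0,z,dims=(16,26,46),fixz=True):
    K,R,t=cam(n); rv=cv2.Rodrigues(R)[0]
    c=np.array([[a,b,d] for a in(-.5,.5) for b in(-.5,.5) for d in(-.5,.5)])*dims
    S=4; ys,xs=np.where(mask); y0,y1,x0_,x1=ys.min()-25,ys.max()+25,xs.min()-25,xs.max()+25
    m=cv2.resize(mask[y0:y1,x0_:x1].astype(np.float32),None,fx=S,fy=S,interpolation=cv2.INTER_LINEAR)>.5
    def f(p):
        a=p[2]; Rz=np.array([[np.cos(a),-np.sin(a),0],[np.sin(a),np.cos(a),0],[0,0,1]])
        q=cv2.projectPoints(c@Rz.T+[p[0],p[1],z],rv,t,K,None)[0][:,0]
        q=((q-[x0_,y0]+.5)*S-.5)
        im=np.zeros(m.shape,np.uint8); cv2.fillConvexPoly(im,cv2.convexHull((q*16).round().astype(np.int32)),1,shift=4)
        return 1-(m&(im>0)).sum()/(m|(im>0)).sum()
    r=minimize(f,x0,method="Nelder-Mead",options=dict(initial_simplex=[x0,np.add(x0,[4,0,0]),np.add(x0,[0,4,0]),np.add(x0,[0,0,.2])],xatol=.01,fatol=1e-5,maxiter=600))
    return r.x,1-r.fun
def redmask(im,near,rad=40):
    i=im.astype(int); m=(i[...,0]>70)&(i[...,0]>2.2*i[...,1])&(i[...,0]>2.2*i[...,2])
    m=cv2.morphologyEx(m.astype(np.uint8),cv2.MORPH_CLOSE,np.ones((3,3)))
    nl,l,st,ce=cv2.connectedComponentsWithStats(m)
    d=[np.hypot(*(ce[k]-near)) if st[k,4]>20 else 1e9 for k in range(1,nl)]
    return l==1+int(np.argmin(d))
E
python3 - <<'E'
from h import *
for n,near in(("wrist",(351,248)),("side",(291,338)),("top",(206,215))):
    im=snap(n); m=redmask(im,near); 
    for a in(0,.2,.4): print(n,m.sum(),*fitbox(n,m,[563,275,a],81))
o=monitor.get_obs(); print(o["ee_pos"].round(1),o["orientation"].round(4))
# foot edges
im=snap("wrist"); cv2.imwrite("pics/w2.png",cv2.resize(im[170:290,270:450,::-1],None,fx=4,fy=4,interpolation=cv2.INTER_CUBIC))
E
```

```text
wrist 585 [5.65217406e+02 2.74056346e+02 3.55088091e-01] 0.5426124699395859
wrist 585 [5.65317440e+02 2.73669962e+02 3.53522035e-01] 0.5423500468603561
wrist 585 [5.65124507e+02 2.74278467e+02 3.54709304e-01] 0.5425993202859487
side 157 [5.66519807e+02 2.73508487e+02 1.47312484e-01] 0.7215189873417721
side 157 [5.65535352e+02 2.77418784e+02 1.52407198e-01] 0.7175965665236052
side 157 [5.65520558e+02 2.78521764e+02 1.35307147e-01] 0.7190366972477065
top 51 [ 5.66655946e+02  2.79506383e+02 -2.55451663e-01] 0.42741935483870974
top 51 [ 5.66922658e+02  2.80794318e+02 -2.19469651e-01] 0.42841937200638636
top 51 [ 5.66467383e+02  2.80321685e+02 -2.44931819e-01] 0.4274973147153598
[531.7 301.1 222.7] [-2.0010e+00 -2.4215e+00  3.0000e-04]
```

View pics/w2.png

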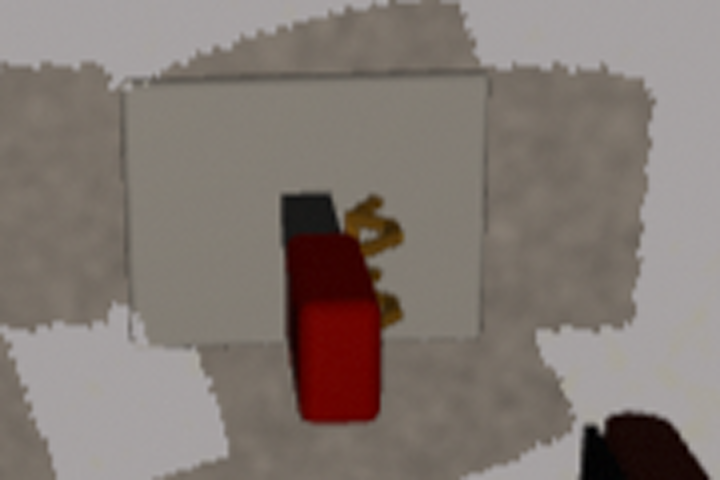

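```bash
sed -i 's/i\[...,0\]>70/i[...,0]>28/; s/2.2\*/2.0*/g' h.py
python3 - <<'E'
from h import *
for n,near in(("wrist",(351,248)),("side",(291,338)),("top",(206,215))):
    im=snap(n); m=redmask(im,near); 
    for a in(0,.3): print(n,m.sum(),*fitbox(n,m,[563,275,a],81))
def ray(n,uv,z):
    K,R,t=cam(n); d=R.T@np.linalg.inv(K)@[uv[0],uv[1],1]; c=-R.T@t; return c+d*(z-c[2])/d[2]
C=[(125,80),(487,72),(482,336),(131,341)]
P=[ray("wrist",((u+.5)/4-.5+270,(v+.5)/4-.5+170),5) for u,v in C]
P=np.array(P); print(P.round(1), P.mean(0).round(1))
for i in range(4):
    d=P[(i+1)%4]-P[i]; print(np.hypot(*d[:2]).round(1), np.degrees(np.arctan2(d[1],d[0])).round(2))
o=monitor.get_obs(); print(o["ee_pos"].round(1),o["orientation"].round(4))
E
```

```text
wrist 983 [5.64894632e+02 2.75338757e+02 3.05084172e-01] 0.8848230013068924
wrist 983 [5.65181676e+02 2.74750015e+02 2.96325216e-01] 0.8841884698153811
side 162 [5.65661349e+02 2.77037976e+02 1.39654451e-01] 0.7419724770642202
side 162 [5.65186440e+02 2.77161744e+02 1.36677106e-01] 0.7416117006022369
top 100 [ 5.64529289e+02  2.74581557e+02 -1.43241956e-02] 0.7958062905641538
top 100 [ 5.64348215e+02  2.73818758e+02 -2.44765288e-02] 0.7974937343358396
[[515.4 299.3   5. ]
 [601.5 317.8   5. ]
 [617.  250.8   5. ]
 [528.9 232.5   5. ]] [565.7 275.1   5. ]
88.0 12.13
68.8 -77.0
89.9 -168.28
68.1 101.4
[532.1 300.9 222.8] [-2.0016e+00 -2.4214e+00 -1.0000e-04]
```

>>> carry_out(targets=[[[0,0,1],[33,-26,0],87],[[0,0,1],[33,-26,-40],87],[[0,0,1],[33,-26,-80],87],[[0,0,1],[33,-26,-80],87],[[0,0,1],[33,-26,-80],87]])

```text
t: 2.75
ee_pos: [564.0, 273.6, 141.0]
orientation: [-1.98, -2.436, 0.007]
ft_force: [0.6, 1.2, 0.0]
width: 87.1
```

Run:
```python
from h import *
o=monitor.get_obs(); print(o["ee_pos"].round(1),o["orientation"].round(4),o["ft_force"].round(1))
im=snap("wrist","pics/w3.png"); print(proj("wrist",[565,275,104]),proj("wrist",[565,275,58]))
m=redmask(im,(330,340)); print(m.sum(),*fitbox("wrist",m,[565,275,.2],81))
```

```text
[564.  273.6 141. ] [-1.9803 -2.4359  0.0073] [0.6 1.2 0. ]
[317.41067122 260.65936466] [317.51365456 233.87775913]
1781 [5.66848442e+02 2.75592721e+02 2.08258933e-01] 0.9144067524631727
```

View pics/w3.png

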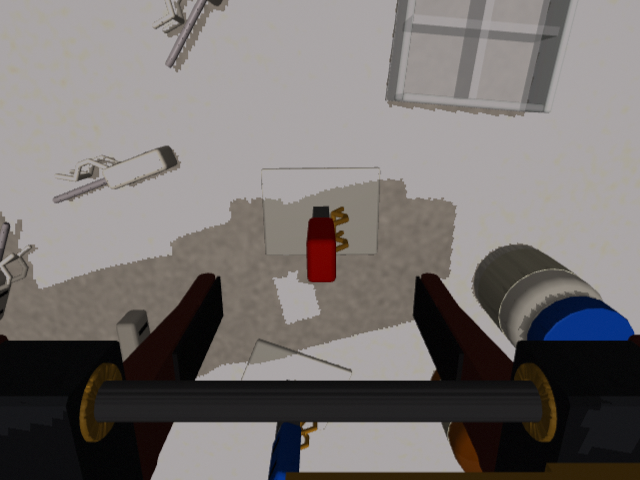

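Run:
```python
from h import *
for n in("top","side"):
  snap(n)
  for q in("wash","reagent","pin_place"):
    for r in place_of(q,n)[:1]: print(n,q,round(r["confidence"],2),w(n,r["point"]).round(1))
o=monitor.get_obs(); print(o["ee_pos"].round(1),o["orientation"].round(4),o["ft_force"].round(1))
```

```text
top wash 0.39 [562.4 275.8  57.4]
top reagent 0.93 [724.5 143.2  -1.3]
top pin_place 0.74 [ 507.9 -161.8   69.2]
side wash 0.8 [733.8 252.1  -1. ]
side pin_place 0.96 [ 510.6 -160.8   70.4]
[566.1 274.4 143.8] [1.9816 2.4368 0.0025] [ 0.1 -0.5 -0.1]
```

>>> carry_out(targets=[[[0,0,0.4],[1,1,-35],87],[[0,0,0.4],[1,1,-70],60],[[0,0,0.4],[1,1,-77],40],[[0,0,0.4],[1,1,-77],30],[[0,0,0.4],[1,1,-77],20],[[0,0,0.4],[1,1,-77],6],[[0,0,0.4],[1,1,-77],6],[[0,0,0.4],[1,1,-77],6]])

```text
t: 3.87
ee_pos: [567.8, 275.5, 67.4]
orientation: [1.973, 2.443, 0.004]
ft_force: [0.8, -0.2, -1.0]
width: 43.8
```

Run:
```python
from h import *
im=snap("wrist","pics/w4.png");o=monitor.get_obs(); print(o["ee_pos"].round(1),o["orientation"].round(4),o["ft_force"].round(1),o["moment"].round(2),o["width"])
```

```text
[567.6 275.4  67.1] [1.9732 2.4433 0.0032] [0.4 1.  0.6] [-0.07  0.1   0.01] 39.623825100080055
```

View pics/w4.png

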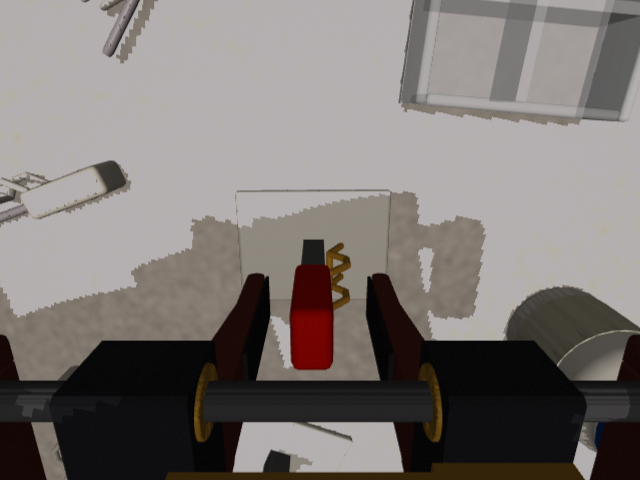

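Run:
```python
from h import *
im=snap("wrist");m=redmask(im,(312,320)); print(m.sum(),*fitbox("wrist",m,[566,275,.2],81))
o=monitor.get_obs(); print(o["ee_pos"].round(1))
```

```text
4205 [5.65388404e+02 2.74213604e+02 2.10333162e-01] 0.8904006246939397
[567.4 275.3  66.8]
```

>>> carry_out(targets=[[[0,0,0],[-2,0,-1],20],[[0,0,0],[-2,0,-1],6],[[0,0,0],[-2,0,-1],6],[[0,0,0],[-2,0,-1],6],[[0,0,0],[-2,0,-1],6],[[0,0,0],[-2,0,-1],6],[[0,0,0],[-2,0,-1],6]])

```text
t: 4.55
ee_pos: [564.7, 275.1, 64.7]
orientation: [-1.974, -2.444, 0.0]
ft_force: [-1.0, -0.4, 1.1]
width: 15.8
```

Run:
```python
from h import *
im=snap("wrist","pics/w5.png");o=monitor.get_obs(); print(o["ee_pos"].round(1),o["orientation"].round(4),o["ft_force"].round(1),o["moment"].round(2),o["width"])
```

```text
[564.7 275.1  64.7] [-1.9736e+00 -2.4441e+00  2.0000e-04] [-1.1  0.5  1.2] [-0.09  0.17  0.03] 16.20157584570571
```

View pics/w5.png

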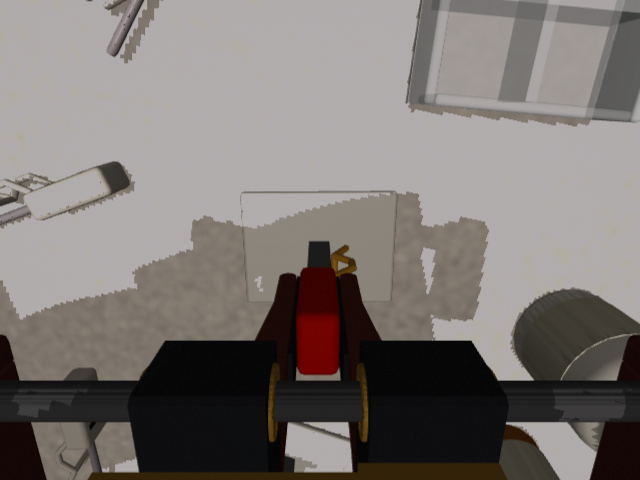

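>>> carry_out(targets=[[[0,0,0],[0,0,15],6],[[0,0,0],[0,0,35],6],[[0,0,0],[0,0,65],6],[[0,0,0],[0,0,100],6],[[0,0,0],[0,0,135],6],[[0,0,0],[0,0,135],6],[[0,0,0],[0,0,135],6]])

```text
t: 5.18
ee_pos: [566.0, 275.6, 201.9]
orientation: [1.972, 2.442, 0.007]
ft_force: [0.7, 0.8, -1.0]
width: 15.9
```

Run:
```python
from h import *
im=snap("wrist","pics/w6.png");o=monitor.get_obs(); print(o["ee_pos"].round(1),o["orientation"].round(4),o["ft_force"].round(1),o["moment"].round(2),o["width"])
im=snap("side"); cv2.imwrite("pics/s6.png",cv2.resize(im[200:380,220:400,::-1],None,fx=3.3,fy=3.3,interpolation=cv2.INTER_CUBIC))
```

```text
[564.7 275.  199.9] [1.9735e+00 2.4438e+00 1.1000e-03] [ 0.  -1.  -1.7] [-0.11  0.07  0.01] 15.849974177509639
```

View pics/w6.png

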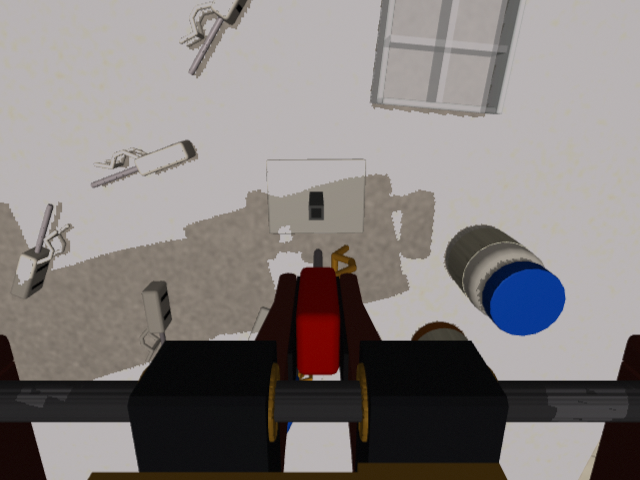

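View pics/s6.png

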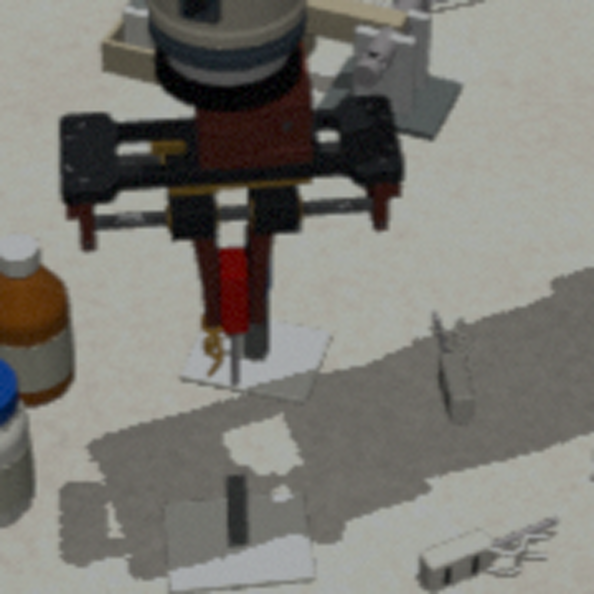

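The red pin is held upright with its leg tip visible at wrist (318,252). Next I carry it over the coupling.

>>> carry_out(targets=[[[0,0,-3],[-5,-35,0],6],[[0,0,-6],[-10,-75,0],6],[[0,0,-9],[-15,-115,0],6],[[0,0,-12],[-20,-155,0],6],[[0,0,-15],[-25,-195,0],6],[[0,0,-18],[-30,-235,0],6],[[0,0,-21],[-35,-275,0],6],[[0,0,-24],[-40,-315,0],6],[[0,0,-26],[-45,-355,0],6],[[0,0,-26],[-50,-385,0],6]])

```text
t: 6.12
ee_pos: [512.9, -112.4, 197.8]
orientation: [-2.474, -1.933, 0.004]
ft_force: [0.3, -0.3, -1.3]
width: 16.0
```

>>> carry_out(targets=[[[0,0,0],[-3,-30,0],6],[[0,0,0],[-3,-40,0],6],[[0,0,0],[-3,-40,0],6],[[0,0,0],[-3,-40,0],6]])

```text
t: 6.45
ee_pos: [511.1, -149.6, 198.4]
orientation: [-2.473, -1.934, 0.002]
ft_force: [-0.8, 0.3, -1.3]
width: 15.6
```

Run:
```python
from h import *
im=snap("wrist","pics/w7.png");o=monitor.get_obs(); print(o["ee_pos"].round(1),o["orientation"].round(4),o["ft_force"].round(1),o["moment"].round(2),o["width"])
cv2.imwrite("pics/w7c.png",cv2.resize(im[180:340,240:400,::-1],None,fx=3.7,fy=3.7,interpolation=cv2.INTER_CUBIC))
for r in place_of("pin_place","wrist")[:2]: print(round(r["confidence"],2),w("wrist",r["point"]).round(1))
```

```text
[ 511.2 -148.9  198.6] [-2.4715e+00 -1.9362e+00  1.4000e-03] [ 0.1  0.5 -0.9] [-0.1   0.12  0.03] 15.61939540106346
0.69 [ 514.2 -159.2   72.9]
```

View pics/w7.png

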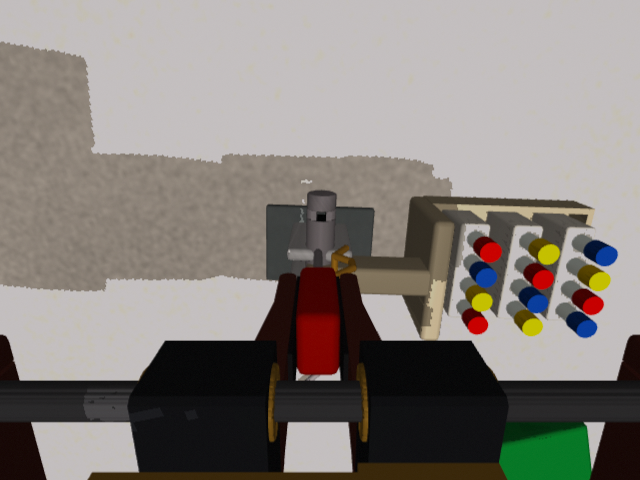

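View pics/w7c.png

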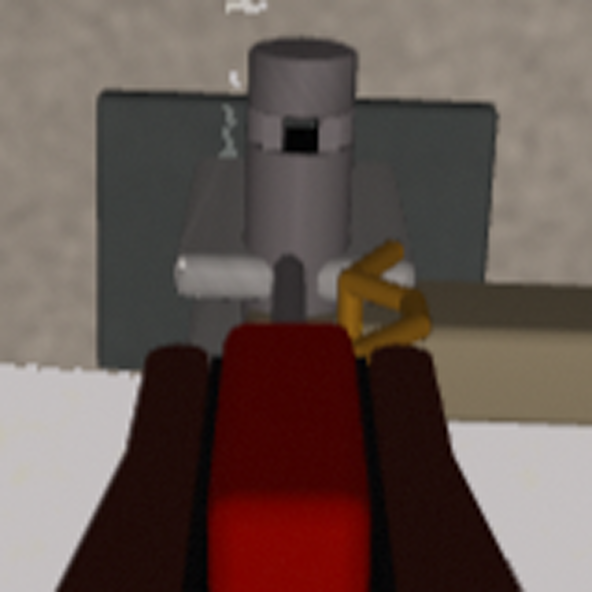

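```bash
cat >> h.py <<'E'
def ray(n,uv,z):
    K,R,t=cam(n); d=R.T@np.linalg.inv(K)@[uv[0],uv[1],1]; c=-R.T@t; return c+d*(z-c[2])/d[2]
E
python3 - <<'E'
from h import *
f=lambda u,v:((u+.5)/3.7-.5+240,(v+.5)/3.7-.5+180)
o=monitor.get_obs(); tz=o["ee_pos"][2]-56.7; print(o["ee_pos"].round(1))
print("hole",ray("wrist",f(300,135.5),81)); 
print("hole rows",ray("wrist",f(300,118),81),ray("wrist",f(300,153),81), "cols",ray("wrist",f(283,135),81),ray("wrist",f(319,135),81))
print("tip end far", ray("wrist",f(288,256),tz), "nominal tip px",proj("wrist",[*o["ee_pos"][:2],tz]), f(288,262))
# pin axis direction: edges
L=[f(248,60),f(245,230)];Rr=[f(356,60),f(352,230)]
for E in (L,Rr):
  a,b=[ray("wrist",p,70) for p in E]; d=a-b; print("axis yaw",np.degrees(np.arctan2(-d[0],d[1])))
print("end", ray("wrist",f(302,40),81), ray("wrist",f(302,72),59))
rv=o["orientation"]; R=cv2.Rodrigues(rv)[0]; print("tool x ang",np.degrees(np.arctan2(R[1,0],R[0,0])),"z",R[:,2])
E
```

```text
[ 511.5 -148.6  198.9]
hole [ 514.02743208 -145.87768251   81.        ]
hole rows [ 514.87578986 -142.38753786   81.        ] [ 513.17268568 -149.39410999   81.        ] cols [ 510.78072653 -144.97580011   81.        ] [ 517.70749197 -146.67369971   81.        ]
tip end far [ 511.25864936 -147.65270632  142.21645077] nominal tip px [318.20920663 250.21600143] (317.47297297297297, 250.44594594594594)
axis yaw -15.264137848077501
axis yaw -14.31809094949149
end [ 518.95832236 -127.23600026   81.        ] [ 516.36213327 -138.61004955   59.        ]
tool x ang 76.20724821812479 z [-1.48129753e-03  8.14816284e-04 -9.99998571e-01]
```

The hole is at wrist (321,216), which is world (514,-146), and it measures about 7 mm. That is 17 mm along the pin from pin_place, inside the stated range. I'll go to just above it.

>>> carry_out(targets=[[[0,0,0],[2.6,2.7,-20],6],[[0,0,0],[2.6,2.7,-40],6],[[0,0,0],[2.6,2.7,-53],6],[[0,0,0],[2.6,2.7,-53],6],[[0,0,0],[2.6,2.7,-53],6],[[0,0,0],[2.6,2.7,-53],6]])

```text
t: 7.05
ee_pos: [515.0, -146.5, 147.3]
orientation: [2.471, 1.939, 0.001]
ft_force: [0.7, -1.4, -0.2]
width: 16.1
```

Run:
```python
from h import *
im=snap("wrist");o=monitor.get_obs(); print(o["ee_pos"].round(1),o["orientation"].round(4),o["ft_force"].round(1),o["moment"].round(2),o["width"])
cv2.imwrite("pics/w8c.png",cv2.resize(im[180:300,260:380,::-1],None,fx=5,fy=5,interpolation=cv2.INTER_CUBIC))
p=o["ee_pos"]
print("tip",proj("wrist",[p[0],p[1],p[2]-56.7]),"hole",proj("wrist",[514,-145.9,81]))
im=snap("side"); cv2.imwrite("pics/s8c.png",cv2.resize(im[140:260,270:390,::-1],None,fx=5,fy=5,interpolation=cv2.INTER_CUBIC))
```

```text
[ 515.1 -146.8  147.6] [2.4712e+00 1.9380e+00 1.3000e-03] [-0.4 -0.1 -1.1] [-0.07  0.11  0.  ] 15.983025687785421
tip [317.82991517 250.13742361] hole [315.67766699 243.44783632]
```

View pics/w8c.png

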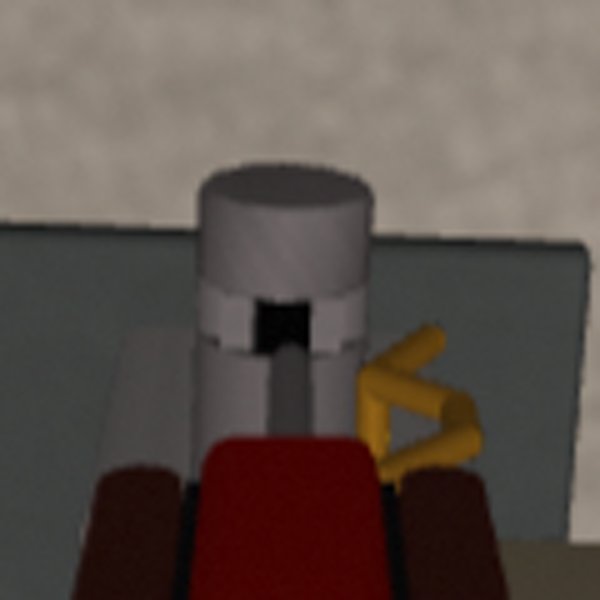

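View pics/s8c.png

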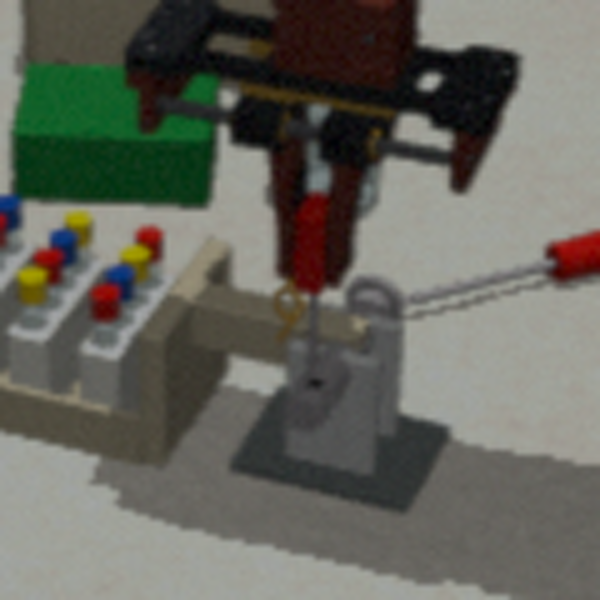

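Run:
```python
from h import *
f=lambda u,v:((u+.5)/5-.5+260,(v+.5)/5-.5+180)
o=monitor.get_obs(); p=o["ee_pos"]; print(p)
a=0.24; ex=np.array([np.cos(a),-np.sin(a)]); ey=np.array([np.sin(a),np.cos(a)])
rim=ray("wrist",f(290,345),p[2]-56.7)[:2]; tip=rim-2*ey; hole=ray("wrist",f(283,328),81)[:2]
hr=[ray("wrist",f(283,v),81)[:2] for v in(302,355)]
hc=[ray("wrist",f(u,328),81)[:2] for u in(256,311)]
print("tip",tip,"hole",hole,"size",np.subtract(*hr)@ey,np.subtract(*hc)@ex,"shift",hole-tip,"tip-tcp in pin axes",(tip-p[:2])@ex,(tip-p[:2])@ey)
```

```text
[ 515.16620625 -146.99280331  147.72321913]
tip [ 514.7681741  -147.96860687] hole [ 514.05687365 -147.33556189] size 6.922367767354998 -6.747545089582082 shift [-0.71130044  0.63304498] tip-tcp in pin axes -0.1546726809517936 -1.042448342302074
```

>>> carry_out(targets=[[[0,0,0],[-0.7,0.6,-3],6],[[0,0,0],[-0.7,0.6,-6],6],[[0,0,0],[-0.7,0.6,-6],6],[[0,0,0],[-0.7,0.6,-6],6]])

```text
t: 7.48
ee_pos: [513.5, -146.7, 140.6]
orientation: [-2.473, -1.937, 0.0]
ft_force: [-0.5, -0.3, -1.9]
width: 15.7
```

Run:
```python
from h import *
im=snap("wrist");o=monitor.get_obs(); print(o["ee_pos"].round(1),o["ft_force"].round(1),o["moment"].round(2),o["width"])
cv2.imwrite("pics/w9c.png",cv2.resize(im[210:290,275:355,::-1],None,fx=7,fy=7,interpolation=cv2.INTER_CUBIC))
```

```text
[ 513.6 -146.7  140.6] [-0.8 -0.  -1.9] [-0.03  0.07 -0.03] 15.842196062318099
```

View pics/w9c.png

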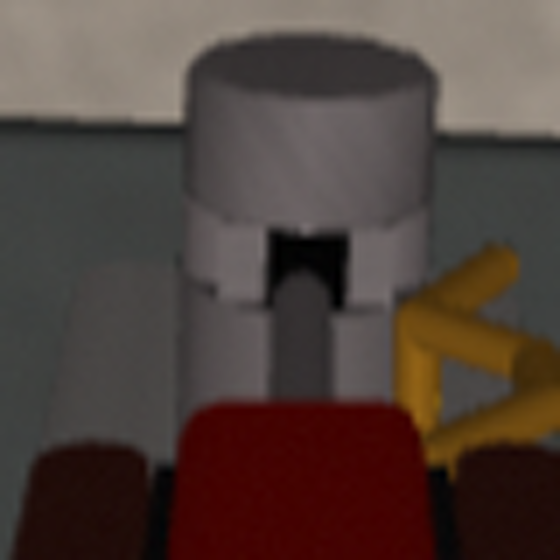

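Run:
```python
from h import *
f=lambda u,v:((u+.5)/7-.5+275,(v+.5)/7-.5+210)
o=monitor.get_obs(); p=o["ee_pos"]; print(p)
a=0.24; ex=np.array([np.cos(a),-np.sin(a)]); ey=np.array([np.sin(a),np.cos(a)])
for v in(270,274):
  tip=ray("wrist",f(301,v),p[2]-56.7)[:2]-2*ey; hole=ray("wrist",f(307,270),81)[:2]; print("shift",hole-tip,(hole-tip)@ex,(hole-tip)@ey,hole)
hr=[ray("wrist",f(283,v),81)[:2] for v in(233,308)];print(np.subtract(*hr)@ey)
```

```text
[ 513.5587314  -146.71190414  140.63532502]
shift [0.70686552 0.7490324 ] 0.5085583509944872 0.8955874028803421 [ 513.85174856 -146.63549363]
shift [0.79282085 1.09733176] 0.509258355997836 1.254335602530307 [ 513.85174856 -146.63549363]
6.814245508217172
```

>>> carry_out(targets=[[[0,0,0],[0.7,0.9,0],6],[[0,0,0],[0.7,0.9,-1.5],6],[[0,0,0],[0.7,0.9,-3],6],[[0,0,0],[0.7,0.9,-4.5],6],[[0,0,0],[0.7,0.9,-5],6],[[0,0,0],[0.7,0.9,-5],6]])

```text
t: 8.03
ee_pos: [514.2, -145.7, 135.4]
orientation: [-2.473, -1.937, 0.0]
ft_force: [0.1, 0.0, -0.4]
width: 15.9
```

Run:
```python
from h import *
im=snap("wrist");o=monitor.get_obs(); print(o["ee_pos"].round(1),o["ft_force"].round(1),o["moment"].round(2),o["width"])
cv2.imwrite("pics/w10c.png",cv2.resize(im[210:290,275:355,::-1],None,fx=7,fy=7,interpolation=cv2.INTER_CUBIC))
```

```text
[ 514.3 -145.7  135.5] [-0.3 -0.8 -0. ] [-0.1   0.07 -0.03] 15.713565003215274
```

View pics/w10c.png

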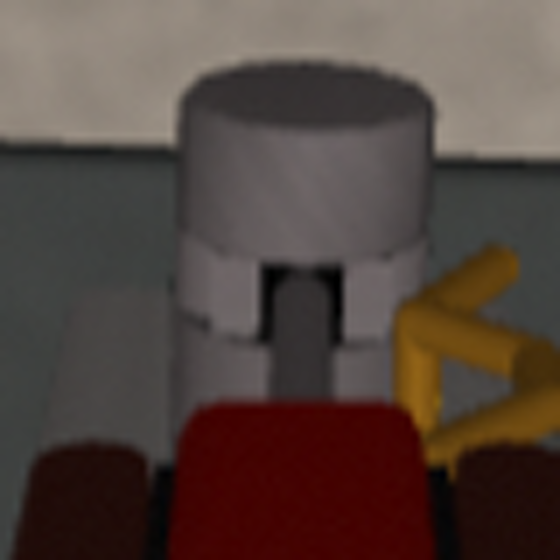

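The leg is centred in the hole with no contact force. I'll continue down.

>>> carry_out(targets=[[[0,0,0],[0,0,-1.5],6],[[0,0,0],[0,0,-3],6],[[0,0,0],[0,0,-4.5],6],[[0,0,0],[0,0,-6],6],[[0,0,0],[0,0,-6],6]])

```text
t: 8.5
ee_pos: [514.1, -145.7, 129.3]
orientation: [-2.473, -1.937, 0.001]
ft_force: [0.1, -0.4, -0.7]
width: 15.8
```

>>> carry_out(targets=[[[0,0,0],[0,0,-3],6],[[0,0,0],[0,0,-6],6],[[0,0,0],[0,0,-9],6],[[0,0,0],[0,0,-11],6],[[0,0,0],[0,0,-13],6],[[0,0,0],[0,0,-13],6]])

```text
t: 9.0
ee_pos: [514.0, -145.7, 116.1]
orientation: [-2.472, -1.937, 0.001]
ft_force: [-0.2, 0.2, -1.1]
width: 16.0
```

Run:
```python
from h import *
im=snap("wrist","pics/w11.png");o=monitor.get_obs(); print(o["ee_pos"].round(1),o["ft_force"].round(1),o["moment"].round(2),o["width"])
im=snap("side"); cv2.imwrite("pics/s11c.png",cv2.resize(im[140:260,270:390,::-1],None,fx=5,fy=5,interpolation=cv2.INTER_CUBIC))
```

```text
[ 514.2 -145.7  116.4] [ 1.1 -0.2 -0.8] [-0.04  0.11  0.02] 15.770070760187073
```

View pics/w11.png

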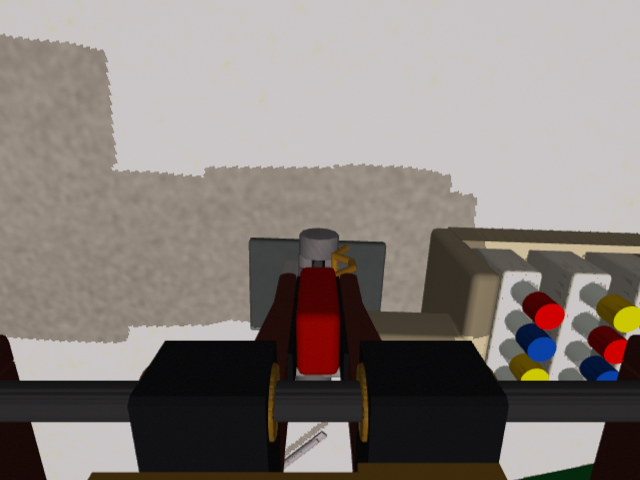

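View pics/s11c.png

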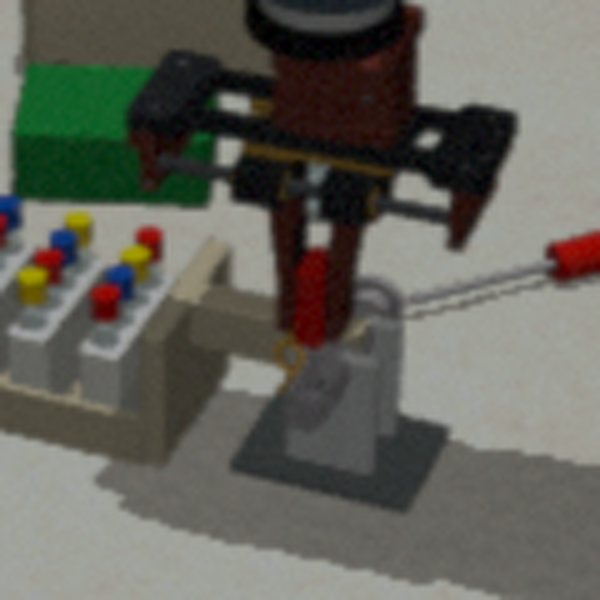

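>>> carry_out(targets=[[[0,0,0],[0,0,-1.5],6],[[0,0,0],[0,0,-3],6],[[0,0,0],[0,0,-4.5],6],[[0,0,0],[0,0,-6],6],[[0,0,0],[0,0,-7.5],6],[[0,0,0],[0,0,-7.5],6]])

```text
t: 9.6
ee_pos: [514.2, -145.7, 108.8]
orientation: [-2.473, -1.937, 0.0]
ft_force: [-0.5, 0.5, -0.8]
width: 15.6
```

>>> carry_out(targets=[[[0,0,0],[0,0,-1.5],6],[[0,0,0],[0,0,-3],6],[[0,0,0],[0,0,-4.5],6],[[0,0,0],[0,0,-4.5],6]])

```text
t: 9.93
ee_pos: [515.1, -146.0, 104.9]
orientation: [2.472, 1.937, 0.002]
ft_force: [1.9, -2.0, 0.4]
width: 15.8
```

>>> carry_out(targets=[[[0,0,0],[0,0,-1.5],6],[[0,0,0],[0,0,-3],6],[[0,0,0],[0,0,-4.5],6],[[0,0,0],[0,0,-4.5],6]])

```text
t: 10.27
ee_pos: [515.3, -146.0, 100.7]
orientation: [2.472, 1.936, 0.002]
ft_force: [2.9, -0.2, 2.3]
width: 16.1
```

>>> carry_out(targets=[[[0,0,0],[0,0,-1.5],6],[[0,0,0],[0,0,-3],6],[[0,0,0],[0,0,-3],6]])

```text
t: 10.52
ee_pos: [515.2, -146.0, 97.5]
orientation: [2.472, 1.936, 0.002]
ft_force: [2.9, -1.1, 0.3]
width: 16.1
```

>>> carry_out(targets=[[[0,0,0],[0,0,-1.5],6],[[0,0,0],[0,0,-3],6],[[0,0,0],[0,0,-3],6]])

```text
t: 10.77
ee_pos: [515.2, -146.0, 94.1]
orientation: [2.472, 1.936, 0.002]
ft_force: [5.8, -0.6, -2.4]
width: 15.6
```

Run:
```python
from h import *
im=snap("wrist");o=monitor.get_obs(); print(o["ee_pos"].round(1),o["ft_force"].round(1),o["moment"].round(2),o["width"])
cv2.imwrite("pics/w12c.png",cv2.resize(im[210:390,240:420,::-1],None,fx=3.3,fy=3.3,interpolation=cv2.INTER_CUBIC))
```

```text
[ 515.2 -146.    94.1] [ 5.6 -2.1 -2.4] [-0.43 -1.   -0.08] 15.997699121848438
```

View pics/w12c.png

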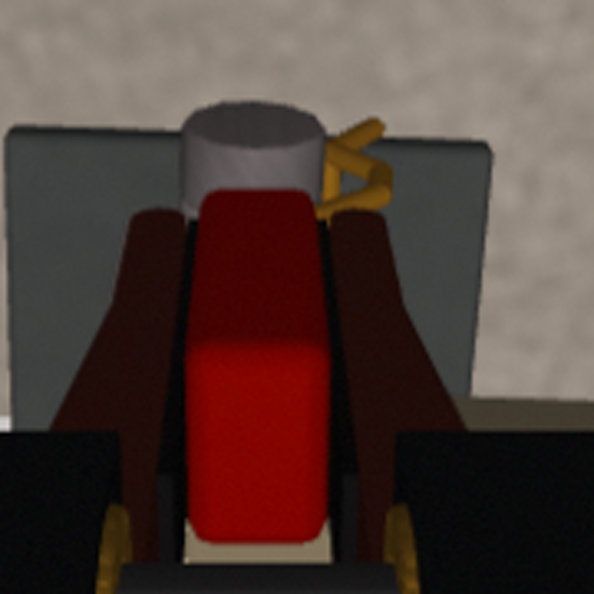

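>>> carry_out(targets=[[[0,0,0],[0,0,-1],6],[[0,0,0],[0,0,-2],6],[[0,0,0],[0,0,-3],6],[[0,0,0],[0,0,-3],6]])

```text
t: 11.15
ee_pos: [514.9, -146.0, 90.9]
orientation: [2.472, 1.937, 0.001]
ft_force: [6.7, -1.6, -3.1]
width: 15.9
```

>>> carry_out(targets=[[[0,0,0],[0,0,-1],6],[[0,0,0],[0,0,-2],6],[[0,0,0],[0,0,-2],6]])

```text
t: 11.4
ee_pos: [514.0, -145.7, 88.6]
orientation: [-2.472, -1.937, 0.001]
ft_force: [4.5, -1.6, -4.4]
width: 15.9
```

>>> carry_out(targets=[[[0,0,0],[0,0,-1],6],[[0,0,0],[0,0,-1],6]])

```text
t: 11.57
ee_pos: [513.7, -145.5, 87.7]
orientation: [-2.472, -1.937, 0.001]
ft_force: [3.5, -1.0, -3.4]
width: 15.6
```

>>> carry_out(targets=[[[0,0,0],[0,0,-0.7],6],[[0,0,0],[0,0,-0.7],6]])

```text
t: 11.73
ee_pos: [513.7, -145.5, 87.5]
orientation: [-2.472, -1.937, 0.001]
ft_force: [1.1, -0.7, 2.1]
width: 15.8
```

>>> carry_out(targets=[[[0,0,0],[0,0,-0.6],6],[[0,0,0],[0,0,-0.6],6]])

```text
t: 11.9
ee_pos: [513.8, -145.6, 87.5]
orientation: [-2.472, -1.937, 0.001]
ft_force: [-1.9, -0.0, 8.4]
width: 15.9
```

Run:
```python
from h import *
im=snap("wrist");o=monitor.get_obs(); print(o["ee_pos"].round(1),o["ft_force"].round(1),o["moment"].round(2),o["width"])
cv2.imwrite("pics/w13c.png",cv2.resize(im[210:390,240:420,::-1],None,fx=3.3,fy=3.3,interpolation=cv2.INTER_CUBIC))
im=snap("side"); cv2.imwrite("pics/s13c.png",cv2.resize(im[140:260,270:390,::-1],None,fx=5,fy=5,interpolation=cv2.INTER_CUBIC))
```

```text
[ 513.8 -145.6   87.5] [-1.7 -0.4  9. ] [-0.04  0.29 -0.02] 15.921563056551745
```

View pics/w13c.png

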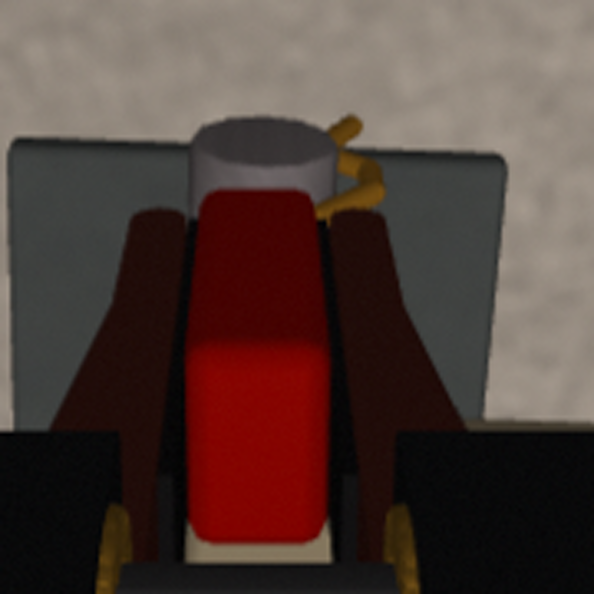

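View pics/s13c.png

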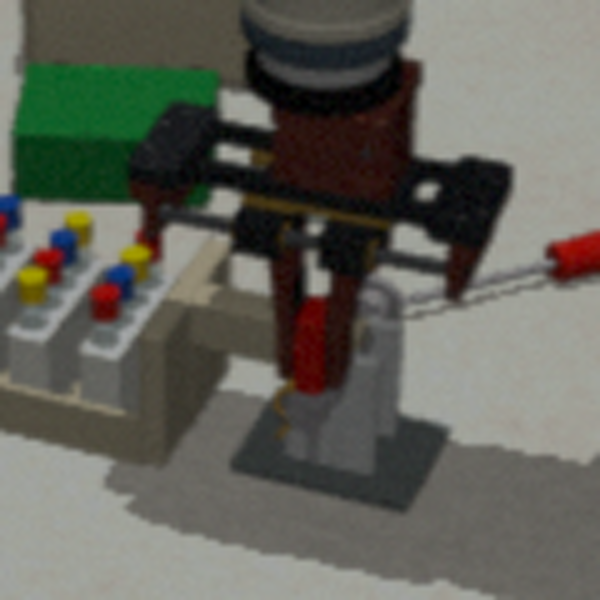

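Seating was felt: Fz jumped to 9 N at z 87.5, and the bow is over. Now I release and rise.

>>> carry_out(targets=[[[0,0,0],[0,0,0.5],30],[[0,0,0],[0,0,0.5],45],[[0,0,0],[0,0,0.5],45],[[0,0,0],[0,0,0.5],45],[[0,0,0],[0,0,0.5],45],[[0,0,0],[0,0,0.5],45]])

```text
t: 12.5
ee_pos: [514.1, -145.7, 87.2]
orientation: [-2.473, -1.937, 0.001]
ft_force: [0.5, -0.6, -0.6]
width: 44.5
```

>>> carry_out(targets=[[[0,0,0],[0,0,10],45],[[0,0,0],[0,0,30],45],[[0,0,0],[0,0,60],45],[[0,0,0],[0,0,100],45],[[0,0,0],[0,25,120],45],[[0,0,0],[0,50,120],45],[[0,0,0],[0,50,120],45],[[0,0,0],[0,50,120],45]])

```text
t: 13.17
ee_pos: [514.3, -95.1, 208.3]
orientation: [2.47, 1.94, 0.001]
ft_force: [-1.0, 0.0, 0.3]
width: 44.9
```

Run:
```python
from h import *
im=snap("wrist","pics/w14.png");o=monitor.get_obs(); print(o["t"],o["ee_pos"].round(1),o["ft_force"].round(1),o["width"])
for q in("red_grip","red_tip","pin_place"):
  for r in place_of(q,"wrist")[:2]: print(q,round(r["confidence"],2),w("wrist",r["point"]).round(1))
cv2.imwrite("pics/w14c.png",cv2.resize(im[140:340,220:420,::-1],None,fx=3,fy=3,interpolation=cv2.INTER_CUBIC))
g=proj("wrist",[514,-146,104]); m=redmask(im,g); print(g,m.sum(),*fitbox("wrist",m,[514,-146,-.24],104))
im=snap("side"); cv2.imwrite("pics/s14c.png",cv2.resize(im[140:260,270:390,::-1],None,fx=5,fy=5,interpolation=cv2.INTER_CUBIC))
m=redmask(im,proj("side",[514,-146,104])); print(*fitbox("side",m,[514,-146,-.24],104))
```

```text
13.2167 [514.2 -95.7 207.7] [ 0.1 -0.1  0. ] 45.08031611853384
red_tip 0.81 [452.8  61.4  12. ]
red_tip 0.75 [ 512.  -144.4   30.9]
pin_place 0.89 [ 511.4 -162.1   71.9]
[334.22293621 288.92194519] 1239 [ 5.12878203e+02 -1.46182553e+02 -2.20476829e-01] 0.884623967864316
[ 5.14895752e+02 -1.45928549e+02  1.42601286e-02] 0.7816901408450704
```

View pics/w14c.png

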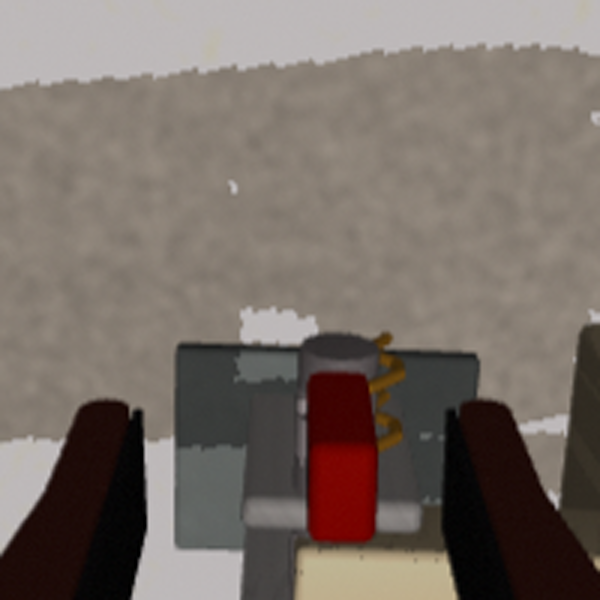

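View pics/s14c.png

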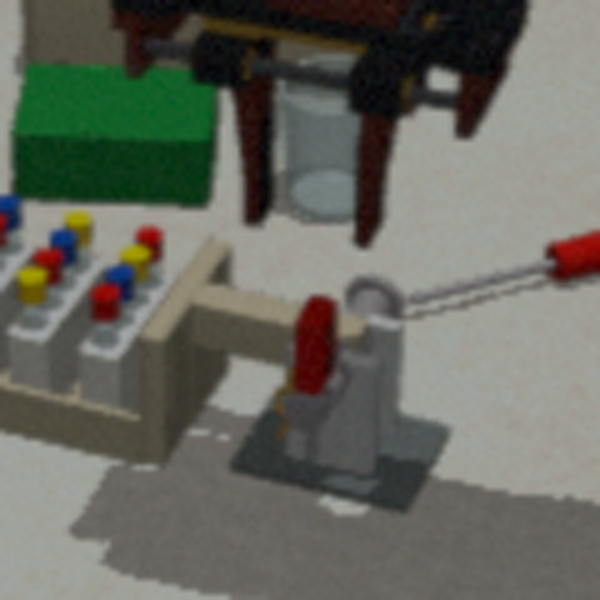

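Released; the grip sits on the hitch pin with the bow on the +x side (side crop (315,345)). It seems to lean slightly in the side view, so I'll measure that.

Run:
```python
from h import *
D=[]
for n in("wrist","side"):
    im=snap(n); m=redmask(im,proj(n,[514,-146,104])); K,R,t=cam(n); D.append((n,m,K,cv2.Rodrigues(R)[0],t))
c0=np.array([[a,b,d] for a in(-8,8) for b in(-13,13) for d in(0,46)],float)
from scipy.spatial.transform import Rotation as Ro
def one(d,p):
    n,m,K,rv,t=d;S=4
    Rz=Ro.from_euler('ZYX',[p[2],p[3],p[4]]).as_matrix()
    off=np.array(p[5:7]) if n=="side" else np.zeros(2)
    q=cv2.projectPoints(c0@Rz.T+[p[0],p[1],81],rv,t,K,None)[0][:,0]+off
    ys,xs=np.where(m); x0,y0,x1,y1=xs.min()-15,ys.min()-15,xs.max()+15,ys.max()+15
    M=cv2.resize(m[y0:y1,x0:x1].astype(np.float32),None,fx=S,fy=S)>.5
    im=np.zeros(M.shape,np.uint8); cv2.fillConvexPoly(im,cv2.convexHull((((q-[x0,y0]+.5)*S-.5)*16).round().astype(np.int32)),1,shift=4)
    return (M&(im>0)).sum()/(M|(im>0)).sum()
f=lambda p:2-sum(one(d,p) for d in D)+ .3*(p[4]**2)
for ty in(-.08,0,.08):
    x0=np.array([513.5,-146,-.24,ty,0,0,0]); sx=[x0]+[x0+np.eye(7)[i]*s for i,s in enumerate([3,3,.1,.06,.05,2,2])]
    r=minimize(f,x0,method="Nelder-Mead",options=dict(initial_simplex=sx,maxiter=3000,xatol=.002,fatol=1e-6)); print(r.x.round(3),[round(one(d,r.x),3) for d in D])
    x=r.x
for ty in(-.15,-.1,-.05,0,.05):
    y=x.copy();y[3]=ty;print(ty,[round(one(d,y),3) for d in D])
```

```text
[ 5.14718e+02 -1.48622e+02 -1.16000e-01 -4.40000e-02 -9.40000e-02
 -1.29000e-01  8.81000e-01] [np.float64(0.897), np.float64(0.806)]
[ 5.14481e+02 -1.49615e+02 -1.10000e-01 -3.20000e-02 -1.27000e-01
 -1.52000e-01  1.62200e+00] [np.float64(0.895), np.float64(0.812)]
[ 5.14626e+02 -1.45921e+02 -1.13000e-01 -3.40000e-02 -8.00000e-03
 -2.65000e-01  1.27900e+00] [np.float64(0.85), np.float64(0.792)]
-0.15 [np.float64(0.665), np.float64(0.655)]
-0.1 [np.float64(0.757), np.float64(0.743)]
-0.05 [np.float64(0.838), np.float64(0.792)]
0 [np.float64(0.831), np.float64(0.753)]
0.05 [np.float64(0.682), np.float64(0.68)]
```

>>> carry_out(targets=[[[0,0,0],[-7,-40,0],45],[[0,0,0],[-14,-80,0],45],[[0,0,0],[-21,-125,0],45],[[0,0,0],[-21,-125,0],45],[[0,0,0],[-21,-125,0],45],[[0,0,0],[-21,-125,0],45]])

```text
t: 14.02
ee_pos: [493.0, -220.8, 206.9]
orientation: [-2.474, -1.935, 0.0]
ft_force: [0.3, 0.3, 1.0]
width: 44.8
```

Run:
```python
from h import *
im=snap("wrist","pics/w15.png");K,R,t=cam("wrist");print((-R.T@t).round(1))
top,bot=proj("wrist",[514,-146,127]),proj("wrist",[514,-146,81]);print(top,bot)
u,v=top.astype(int); y0=max(v-60,0);x0=u-60
cv2.imwrite("pics/w15c.png",cv2.resize(im[y0:y0+120,x0:x0+120,::-1],None,fx=5,fy=5,interpolation=cv2.INTER_CUBIC));print(x0,y0)
```

```text
[ 513.1 -138.8  369.7]
[322.41302602 113.2274937 ] [321.70433377 111.32460565]
262 53
```

View pics/w15c.png

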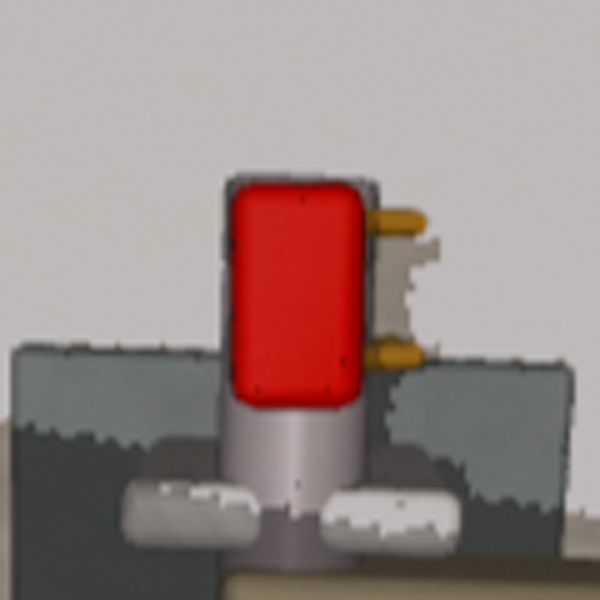

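Seen from straight overhead, only the grip's top face shows, centred on the hitch pin. The bow is square to the pin on the +x side and tucked in under the grip. The tilt is small, so I'm handing in.

```bash
python3 -c "
from h import *
print(order.close_job()); print(monitor.get_obs()['t'])"
```

```text
the job is handed in; nothing more can be done
None
the job is handed in; nothing more can be done
```

I drew the red spring pin from its holder and put its leg through the hitch pin's cross hole, at about (514, -146) mm, roughly 16 mm along from pin_place. I then pushed it down with the bow on the +x side, let go and handed the job in at about 14 s. The hand-in reports no verdict.

- **Snap and seating:** I felt only about 3 N before the bow went over, less than the 4 to 10 N given. The vertical force then turned to a pull of 2 to 4 N, and the bow snapped. The grip seated with a sharp rise to about 9 N, the TCP stopping at z 87.5 mm, where the grip's underside should meet the pin's top.
- **After release:** From overhead the grip is centred on the hitch pin and the bow is square to it. One network reading put the leg's tip at (512, -144, 31) mm, matching the 31 mm expected at home. Another reading for the tip was one of the white look-alikes, so I ignored it.
- **Disagreements:** The side view suggested a slight lean. A box fit gave about 0.04 rad across the pin. The lean along the pin was poorly resolved (0.01 to 0.13 rad), but the overhead view showed no visible tilt. Yaw fits ranged from -0.11 to -0.22 rad, against about -0.24 for the hitch pin, within the limit. I could not read the bow's angle directly.
- **Bystanders and the blue pin:** I noticed no contact with them, but did not measure their positions again at the end.

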